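# Load a sprung leak-test station and hold it on its stop

### The job

Set the wide spacer cup upright into the shallow pot of the sprung station, then stand the slim, tall sample cup inside the spacer cup. Press down on the sample cup so that the whole nest pushes the sprung pot all the way down to its hard stop, firmly but without ramming it, and finish while still holding it pressed there: do not let go. Leave the other things on the bench where they are.

Things in the scene. Friction and masses are not known exactly. Their poses are not given: they have to be found in the camera images.
- seat (a point): Centre of the inner floor of the station's shallow open aluminium pot (inside diameter 64 mm, outside 72 mm, rim 18 mm above this point, wall 4 mm). The pot tops a sprung plunger that stands upright in a dark steel tube on a black 100 x 100 x 12 mm base plate, fixed to the bench. This point is 65 mm above the bench with the spring out and moves down with the pot; z up.
- plunger (a joint): Travel of the sprung pot in m: 0 = up (spring out), grows as it is pressed straight down, hard stop at 0.014. The spring is preloaded: with both cups in it stays up (0); beyond their weight a push of about 4 N starts it moving and about 12 to 13 N brings it to the stop, where a push on the sample cup of 13 to 25 N is right. The cups come down with it. The stop is rigid.
- spacer_center (a point): Centre (half-way up, on the axis) of the spacer cup: loose plain round aluminium cup, open at the top, straight wall, outside diameter 56 mm, inside 50 mm, height 55 mm, floor 4 mm thick, about 0.1 kg. Its z axis points up, to its mouth. Starts upright on the bench. Seated in the pot it stands 37 mm proud of the pot's rim.
- sample_center (a point): Centre (half-way up, on the axis) of the sample cup: loose plain round aluminium cup, open at the top, straight wall, outside diameter 40 mm, inside 34 mm, height 90 mm, floor 4 mm thick, about 0.1 kg. Its z axis points up, to its mouth. Starts upright on the bench. Seated in the spacer cup it stands 39 mm proud of the spacer cup's rim.
- beaker: Bystander: loose clear beaker, 56 mm wide, 70 mm tall; origin at the centre of its underside.
- reagent: Bystander: loose amber bottle, 60 mm wide, 120 mm tall; origin at the centre of its underside.
- jar: Bystander: loose small white jar, 44 mm wide, 50 mm tall; origin at the centre of its underside.
- wrench: Bystander: loose 150 mm wrench lying flat, along its x axis; origin under its middle.
- dish: Bystander: loose white covered dish, 90 mm wide, 15 mm tall; origin at the centre of its underside.
- fitting: Bystander: loose brass fitting, 36 mm wide, 40 mm tall; origin at the centre of its underside.
- driver: Bystander: loose 180 mm screwdriver lying flat, along its x axis; origin under its middle.
Mind the look-alikes: they are no part of the job. Leave any green look-alike of the part that bears spacer_center alone. Leave any yellow look-alike of the part that bears sample_center alone.

How it is judged (in metres and radians):
On the way, in this order (a step that is already met when the one before it is completed fails the run):
1. the spacer cup stands upright on the floor of the sprung pot (horizontal distance between spacer_center and seat below 0.008 m and z of spacer_center in the frame of seat between 0.0245 and 0.0305 m and angle between spacer_center's own z axis and vertical below 0.12 rad), for 0.2 s.
2. the sample cup stands upright on the floor of the spacer cup, which is still in the pot (all of step 1 and horizontal distance between sample_center and spacer_center below 0.008 m and z of sample_center in the frame of seat between 0.046 and 0.053 m and angle between sample_center's own z axis and vertical below 0.12 rad), for 0.05 s.
3. the nest, pushed through the sample cup, is kept on the hard stop for a second (all of step 2 and value of joint plunger above 0.0125 m and contact force between sample_cup and spacer_cup above 5 N), for 1 s.
At the end, for the whole second after the job is handed in: Still held: plunger over 12.5 of 14 mm down and still; robot touching the sample cup, over 5 N between the cups; each cup on its floor (3 mm in height, 8 mm off centre, 0.12 rad). Never over 60 N between the cups, nor a bystander moved over 30 mm (all of step 3 and contact force between any of the fingers, the arm and sample_cup above 1 N and velocity of joint plunger below 0.01 m/s); the arm keeps its last pose, push and grip.
It fails at once if the nest is rammed: over 60 N between the cups (contact force between sample_cup and spacer_cup above 60 N).
It fails at once if another thing on the bench is moved by over 30 mm (distance of any of beaker, reagent, jar, wrench, dish, fitting, driver from where it was at the start of the episode above 0.03 m).
It also fails if it takes over 72 s, if anything falls off the work surface, if the arm or the gripper's body presses on something with over 40 N, if the wrist force passes 120 N, or if a joint passes its speed limit or range.

### The arm

A 6-joint arm with a two-finger parallel gripper is mounted at the origin on the work surface. World frame = base frame: x ahead of the robot, y to its left, z up, the work surface at z = 0. Lengths are in mm, angles in rad, forces in N, time in s.
With the tool pointing down it reaches from about 375 to 975 mm from the base axis. Payload 3.8 kg.
Tool frame: the origin (TCP) lies on the mounting face of the last link; the fingertips stand 173 mm ahead of it and the grasp point (between the pads) lies 155 mm ahead of it (tcp_to_grasp is the distance from the TCP to the grasp point, in mm); z points along the fingers, y is the direction in which the jaws open and shut (so a half turn about z gives the same grasp; the last joint's range is limited). The gripper opens to 85 mm and grips with 20 to 120 N. Pads are 22 mm wide; open, the fingers measure 114 mm over their backs; the gripper's body (76 mm by 85 mm) begins 54 mm behind the grasp point. The pads swing forward as they close: fully open they stand 13 mm farther back than shut.
Start: joints at [-1.386, 0.264, 1.604, -0, 1.274, -0.037], TCP at [148.486, -658.462, 404.68] pointing down, gripper open.
Joint ranges: [-2.63, 2.63], [-0.94, 2.18], [0.31, 2.57], [-1.31, 4.45], [0, 2.66], [-2.55, 2.55]. Speed limits (rad/s): [2.57, 2.57, 3.14, 3.14, 3.14, 3.14].

### API

Orientations are given as a 3x3 rotation matrix whose columns are the frame's x, y, z axes.
In Python, from bench import move_to, movel, set_joints, gripper_open, close_gripper, dwell, ik, observe, camera, get_calibration, MotionError, hand_in, tcp_to_grasp gives the robot as it stands. Calls block until the motion is done:
- move_to(position, orientation): joint-space move of the TCP to a pose.
- movel(position, ori=None, v=150): straight line of the TCP; ori=None keeps the orientation; v is the mean speed in mm/s.
- set_joints(angles): joint-space move.
- gripper_open() and close_gripper(force=None): open the fingers fully, or close them until they stop; force is the grip in N (None keeps the last).
- dwell(seconds).
- ik(position, orientation): joint angles nearest the present ones, or None.
- observe(): the state.
- camera(name): name is "side" or "top" or "wrist"; returns (picture, depth): 384x512x3 uint8, red, green, blue; 384x512 float32, mm along the optical axis (not along the pixel's ray), 0 where there is no reading.
- get_calibration(name): a dict with "vfov" (degrees; the focal length in pixels is half the picture's height over the tangent of half this angle, whatever the lens; pixels are square), "cx", "cy" (the principal point, pixels), "position" and "rotation" of the camera in the world; the wrist camera has in their place "hand_eye" (4x4, takes a point from camera to tool coordinates, whose origin is the TCP and whose axes are the flange's). Camera axes: x right, y down, z forward; pixel columns grow to the right and rows downward; lengths in mm; the calibration is good to about 2 mm. A picture is of the moment at which its call begins: read the wrist's pose just before it. get_calibration takes no time and is no camera call.
A pose or a line that the arm cannot do raises MotionError and nothing moves.
- hand_in(): hands the job in, once; it reports no verdict.
The state is a dict: "time": time; "qpos": joint angles; "qd": joint speeds; "effort": joint torques, N m; "position": TCP position; "orientation": TCP orientation; "force": force on the tool from outside, world axes, zero at the start; "moment": the same for the moment, N m; "opening": finger opening in mm.
Only numpy, scipy, OpenCV 4.12 (cv2) and the standard library are available. Lean on these libraries where they do the work, as an engineer would, in place of code of your own. Each camera call takes 0.05 s, during which the arm holds its last target. There are 200 camera calls.

## Working session

There is one attempt and no reset: what is moved stays moved. The work goes in short steps, each a Python script; the robot and the scene stay as the last script left them, time stands still between calls to the robot, and variables do not carry over. Pictures are saved under pics/ and viewed, about 8 in all and at most 12, crops included, and the job is handed in when it is done.

```bash
mkdir -p pics; ls
python3 - <<'E'
from bench import *
import cv2, numpy as np
for n in ("top","side"):
    im,d=camera(n); np.savez(f"pics/{n}0.npz",im=im,d=d); cv2.imwrite(f"pics/{n}0.png",im[:,:,::-1])
    print(n,get_calibration(n))
print(get_calibration("wrist"), tcp_to_grasp); s=observe(); print(s)
E
python3 -c "
import cv2,numpy as np
a=cv2.imread('pics/top0.png');b=cv2.imread('pics/side0.png')
cv2.imwrite('pics/both0.png',cv2.resize(a,(800,600),interpolation=2))"
```

```text
pics
top {'vfov': 50.98269730904296, 'cx': 259.1847461787317, 'cy': 191.1540751563475, 'position': array([ 331.41622137,   33.0567979 , 1186.63017445]), 'rotation': array([[-0.02086987, -0.97986973,  0.19854411],
       [-0.99974786,  0.02209945,  0.00397882],
       [-0.00828645, -0.19841101, -0.98008388]])}
side {'vfov': 43.34583932444093, 'cx': 257.45447331692014, 'cy': 194.84294465886623, 'position': array([ 416.03134925, 1175.05432985,  947.59487192]), 'rotation': array([[-0.99376907, -0.05733426,  0.09558146],
       [-0.11079539,  0.60156747, -0.79110111],
       [-0.0121415 , -0.7967618 , -0.60417151]])}
{'vfov': 58.61628891350585, 'cx': 260.042558698004, 'cy': 194.67393753158004, 'hand_eye': array([[-3.48326088e-04, -9.55527977e-01, -2.94900262e-01,
         7.55149997e+01],
       [ 9.99999882e-01, -2.33049524e-04, -4.26044744e-04,
        -3.49065590e-01],
       [ 3.38371307e-04, -2.94900375e-01,  9.55527945e-01,
         3.05854036e+01],
       [ 0.00000000e+00,  0.00000000e+00,  0.00000000e+00,
         1.00000000e+00]])} 154.70000000000002
{'time': 0.1, 'qpos': array([-1.38591153e+00,  2.64679938e-01,  1.60526440e+00, -7.84813255e-07,
        1.27368567e+00, -3.68742971e-02]), 'qd': array([ 0.00208779, -0.00228302, -0.0020046 ,  0.00032756,  0.00083968,
        0.00068498]), 'effort': array([ 3.93800310e-04, -5.16708505e+01, -3.68589199e+01, -8.97427753e-05,
        6.27132424e-03,  2.66732599e-06]), 'position': array([ 148.42061895, -658.15761149,  403.47016452]), 'orientation': array([[ 9.75512017e-01,  2.19945822e-01, -3.75271287e-04],
       [ 2.19946129e-01, -9.75509964e-01,  2.00249512e-03],
       [ 7.43595549e-05, -2.03599752e-03, -9.99997925e-01]]), 'force': array([-0.38193969, -0.59122431,  0.33855622]), 'moment': array([ 0.02109387, -0.04413764, -0.01125873]), 'opening': 85.61987375236913}
```

View pics/both0.png

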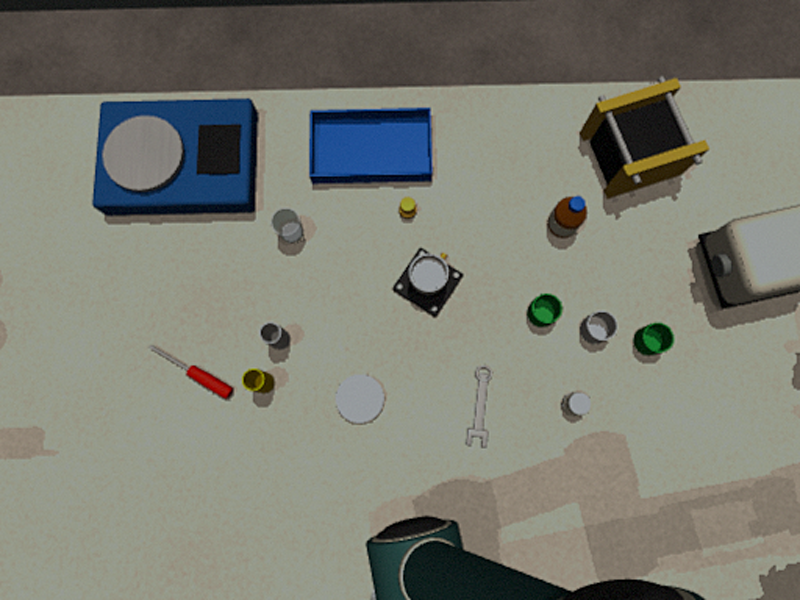

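View pics/side0.png

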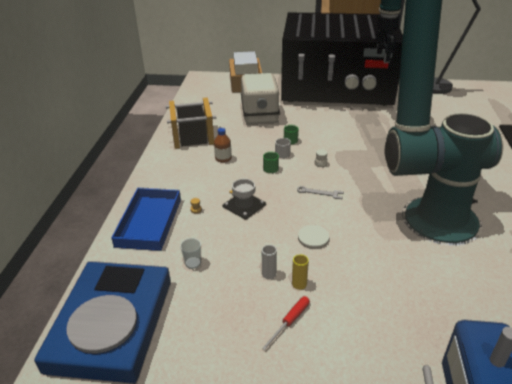

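The top view (at 1.5625× scale) shows:
- Pot at (428,273).
- Plain spacer at (598,327), between two green look-alikes at (545,310) and (654,339).
- Plain sample cup at (272,335), beside its yellow look-alike at (257,381).

The side view agrees: spacer at (283,147), sample cup at (269,262), pot at (243,190).

```bash
cat > h.py <<'E'
import numpy as np, cv2
from bench import *
from scipy.optimize import least_squares
def cloud(im,d,K,R,t):
    f=im.shape[0]/2/np.tan(np.radians(K["vfov"]/2))
    v,u=np.mgrid[:im.shape[0],:im.shape[1]]
    P=np.stack([(u-K["cx"])/f*d,(v-K["cy"])/f*d,d],-1)@R.T+t
    P[d<=0]=np.nan
    return P
def fixed(name,im,d):
    K=get_calibration(name); return cloud(im,d,K,K["rotation"],K["position"])
def wrist():
    s=observe(); im,d=camera("wrist"); K=get_calibration("wrist"); H=K["hand_eye"]; R=s["orientation"]
    return im,d,cloud(im,d,K,R@H[:3,:3],R@H[:3,3]+s["position"])
def rim(P,c,r,z,rad=45,tol=5):
    """circle centre of points near height z around c; r = radius range (ri,ro)"""
    Q=P.reshape(-1,3); Q=Q[np.isfinite(Q[:,0])]
    Q=Q[(np.hypot(*(Q[:,:2]-c).T)<rad)&(abs(Q[:,2]-z)<tol)]
    rm=np.mean(r)
    s=least_squares(lambda x:np.hypot(*(Q[:,:2]-x).T)-rm,Q[:,:2].mean(0),loss="soft_l1",f_scale=2)
    return s.x,len(Q),np.median(Q[:,2]),np.sqrt(np.mean(s.fun**2))
E
python3 - <<'E'
from h import *
for n,px in (("top",dict(pot=(274,175),spacer=(383,209),sample=(174,214),g1=(349,198),g2=(419,217),yel=(164,244))),("side",dict(pot=(243,187),spacer=(283,143),sample=(269,250),g1=(271,156),g2=(291,130),yel=(300,258)))):
    z=np.load(f"pics/{n}0.npz"); P=fixed(n,z["im"],z["d"])
    for k,(u,v) in px.items():
        h,r={"p":(83,(32,36)),"s":(55,(25,28)),"g":(55,(25,28)),"y":(90,(17,20))}[k[0]]
        if k=="sample": h,r=90,(17,20)
        c=np.nanmedian(P[v-3:v+4,u-3:u+4].reshape(-1,3),0)
        print(n,k,c.round(),*rim(P,c[:2],r,h))
E
```

```text
top pot [605.  -6.  66.] [601.95512001  -6.13375164] 120 82.75055473893485 1.3708659011496558
top spacer [ 509. -328.    4.] [ 503.6042214  -318.67834832] 75 54.56410385668005 1.1912670305942408
top sample [506. 289.  16.] [498.11628387 276.51168448] 59 89.00716469505028 1.0787503697167657
top g1 [ 544. -229.    4.] [ 537.36307239 -220.98662783] 72 54.56424434304574 1.0464005633290008
top g2 [ 483. -431.    3.] [ 479.01756088 -418.08661157] 75 54.22156949285295 0.9392101905113573
top yel [419. 319.   7.] [416.62817175 304.37654101] 63 89.99466784498713 1.1758294115713501
side pot [605. -17.  64.] [602.01221103  -5.35706223] 73 81.74240609265655 2.471602120783371
side spacer [ 503. -342.   40.] [ 503.94438327 -317.83512593] 34 53.07043451152316 7.093922710010178
side sample [498. 260.  71.] [497.35131181 278.54698679] 74 88.66987447200432 1.951372302886455
side g1 [ 538. -246.   39.] [ 537.69797011 -220.0343004 ] 33 53.42776200868627 2.242999128764626
side g2 [ 479. -439.   45.] [ 479.22321824 -420.00354427] 32 52.67320197260034 2.997317287230223
side yel [417. 289.  77.] [415.96166623 306.0911035 ] 73 88.91886159796411 1.762572211403759
```

```bash
cat >> h.py <<'E'
def ori(y):
    y=np.array([y[0],y[1],0.])/np.hypot(*y[:2]); z=np.array([0,0,-1.]); return np.column_stack([np.cross(y,z),y,z])
RS=ori((.96,-.283)); RC=ori((.32,.947))
E
python3 - <<'E'
from h import *
print(observe()["time"])
for n,R,c,r,h in (("spacer",RS,(503.8,-318.3),(25,28),55),("pot",RS,(602,-5.8),(32,36),83),("pot2",RC,(602,-5.8),(32,36),83),("sample",RC,(497.8,277.5),(17,20),90)):
    move_to([*c,h+260],R); dwell(.3); im,d,P=wrist(); cv2.imwrite(f"pics/w_{n}.png",im[:,:,::-1])
    x,nn,zz,e=rim(P,np.array(c),r,h)
    print(n,observe()["qpos"].round(2),observe()["time"],x,nn,zz,e,"tool-frame",(R.T@[*(x-observe()["position"][:2]),0])[:2])
E
python3 -c "
import cv2,numpy as np
r=[cv2.imread(f'pics/w_{n}.png') for n in('spacer','pot','pot2','sample')]
cv2.imwrite('pics/w1.png',cv2.resize(np.vstack([np.hstack(r[:2]),np.hstack(r[2:])]),(800,600)))"
```

```text
0.1
spacer [-0.61  0.19  1.87 -0.    1.09 -0.32] 2.2667 [ 504.7561679  -318.04325808] 1204 54.763880250263114 1.030985520595343 tool-frame [1.03297186 0.915451  ]
pot [-0.05  0.17  1.83 -0.    1.14  0.24] 3.8667 [603.56281689  -4.52367697] 1916 82.76777181198986 1.3047651564396077 tool-frame [2.47697851 0.93160104]
pot2 [-0.05  0.17  1.83 -0.    1.14 -1.3 ] 5.5833 [602.25863766  -4.69396397] 1926 82.87402677122222 1.308214971844455 tool-frame [0.10279443 1.12183907]
sample [ 0.46  0.11  1.89 -0.    1.14 -0.78] 7.0917 [497.54268543 278.39046202] 837 89.86568752193176 0.9864046090881522 tool-frame [1.18319545 1.26794046]
```

View pics/w1.png

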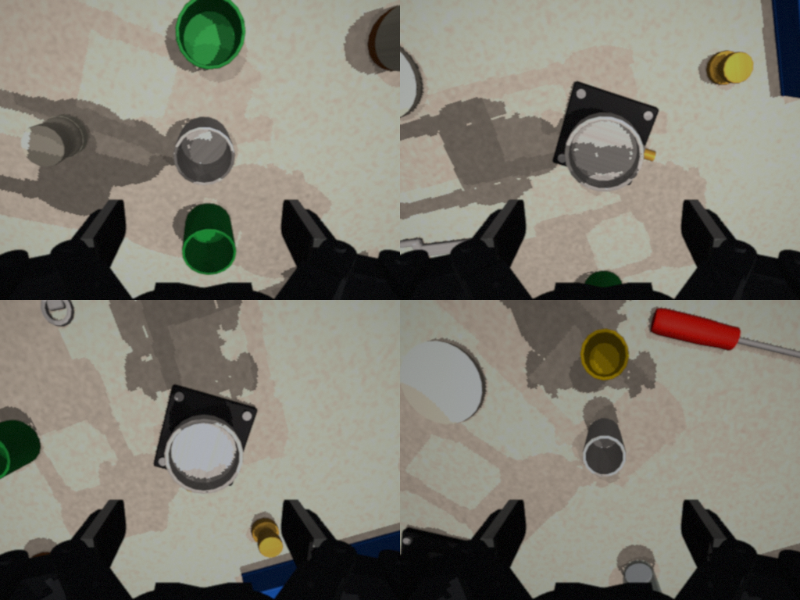

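The wrist views confirm the targets. The plain spacer sits between the green look-alikes, the plain sample cup is below the yellow one, and the pot is clear. Next I'll pick and place the spacer.

```bash
cat >> h.py <<'E'
def down(xy,z0,z1,f0,thr,step=1.,v=15):
    """guarded descent from z0 to z1 in steps, stops when the upward force rises by thr"""
    z=z0
    while z>z1:
        z-=step; movel([*xy,z],v=v); s=observe(); df=s["force"][2]-f0
        if df>thr: break
    return z,s["position"],df
E
python3 - <<'E'
from h import *
c=np.array([504.76,-318.04]); p=np.array([603.56,-4.52]); z=39+154.7
move_to([*c,z+75],RS); movel([*c,z],v=80)
close_gripper(40); dwell(.2); s=observe(); print("grasp",s["time"],s["position"],s["opening"],s["force"])
movel([*c,350],v=200); move_to([*p,350],RS); movel([*p,z+65+6],v=100); dwell(.3)
s=observe(); print(s["position"],s["force"],s["opening"])
im,d,P=wrist(); cv2.imwrite("pics/w_place.png",im[:,:,::-1])
print("cup",rim(P,p,(25,28),65+55+6),"pot",rim(P,p,(32,36),83))
print(down(p,z+65+6,z+65-3,s["force"][2],2.5)); print(observe()["time"],observe()["force"])
E
```

```text
grasp 10.925 [ 505.2841342  -318.3891167   194.74297527] 54.81120252616242 [-0.01068054  0.18840837  7.12937548]
[603.78295292  -4.51019012 265.35021027] [-0.26417354 -0.82970062 -0.24582567] 54.77598026779358
cup (array([604.05737743,  -3.9852702 ]), 6110, np.float64(125.26623582438651), np.float64(3.3998195340812707)) pot (array([603.4516131 ,  -3.87085184]), 3694, np.float64(82.86731292835766), np.float64(5.7180181821010505))
(258.7, array([603.70584899,  -4.50003412, 259.58910115]), np.float64(5.623825063880732))
15.95 [-1.63228593 -0.34558079  5.3779994 ]
```

View pics/w_place.png

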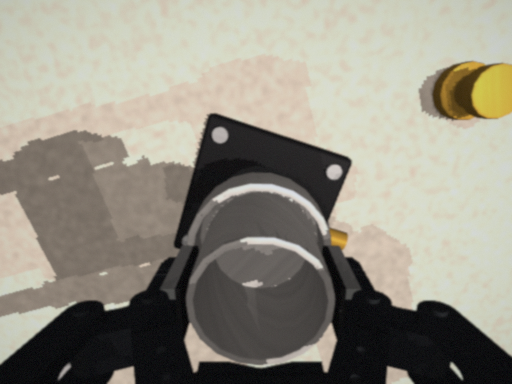

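The picture shows the cup mouth at about (260,300) entering the pot, whose rim is at about (262,210), and the jaws are clear of it. Contact came at 259.6 mm, against 259.7 mm expected for the floor. I'll release and check, then fetch the sample cup.

```bash
python3 - <<'E'
from h import *
p=np.array([603.56,-4.52])
gripper_open(); dwell(.2); movel([*p,345],v=120); move_to([602.5,-4.6,380],RC); dwell(.3)
im,d,P=wrist(); cv2.imwrite("pics/w_sp.png",im[:,:,::-1])
print(observe()["time"],"cup",rim(P,p,(25,28),120),"pot",rim(P,p,(32,36),83,tol=3))
im,d=camera("side"); P=fixed("side",im,d); cv2.imwrite("pics/s_sp.png",cv2.resize(im[130:230,190:320,::-1],None,fx=4,fy=4))
E
python3 -c "
import cv2,numpy as np
a=cv2.imread('pics/w_sp.png')[:,60:440];b=cv2.resize(cv2.imread('pics/s_sp.png'),(400,384))
cv2.imwrite('pics/v_sp.png',np.hstack([a,b]))"
```

```text
19.15 cup (array([602.84716814,  -4.50395204]), 1192, np.float64(119.86200537314228), np.float64(1.016017956146565)) pot (array([602.62146416,  -4.65053839]), 1069, np.float64(83.04691572018845), np.float64(4.14264148986951))
```

View pics/v_sp.png

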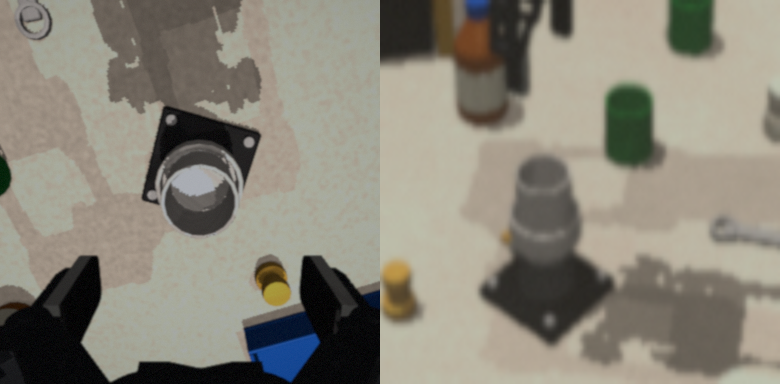

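Spacer is seated: rim at 119.9 mm (expected 120), centred on the pot and upright. Now the sample cup.

Run:
```python
from h import *
c=np.array([497.54,278.39]); p=np.array([602.85,-4.50]); z=74+154.7
move_to([*c,z+75],RC); movel([*c,z],v=80)
close_gripper(80); dwell(.2); s=observe(); print("grasp",s["time"],s["position"],s["opening"],s["force"])
movel([*c,395],v=200); move_to([*p,395],RC); movel([*p,z+69+57],v=100); dwell(.3)
s=observe(); print(s["time"],s["position"],s["force"],s["opening"])
im,d,P=wrist(); cv2.imwrite("pics/w_place2.png",im[:,:,::-1])
print("sample",rim(P,p,(17,20),159+57),"spacer",rim(P,p,(25,28),120,tol=3))
```

```text
grasp 22.1833 [497.91806101 278.47844591 229.46729653] 38.164732509119325 [-1.08261045 -0.61420756  5.2729067 ]
25.175 [603.12524196  -4.55657879 355.56794736] [ 0.22164056  0.52424942 -1.56709318] 38.27672880594523
sample (array([602.61736611,  -3.78830116]), 4738, np.float64(215.94919812201465), np.float64(3.3648704602415287)) spacer (array([603.35986284,  -4.71384594]), 834, np.float64(120.07858196536992), np.float64(0.938724394858333))
```

View pics/w_place2.png

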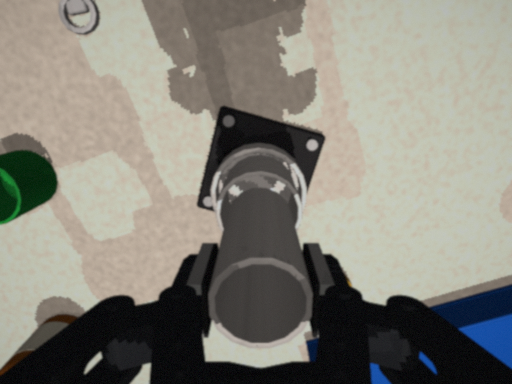

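The sample cup hangs upright at (258,300), aligned over the spacer mouth at (260,190) to within about 1 mm. Next is a guarded descent.

Run:
```python
from h import *
p=np.array([602.85,-4.50]); z=74+154.7
f0=observe()["force"][2]
a=down(p,z+69+57,z+69+4,f0,2.5,step=4,v=60); print(a,observe()["force"])
if a[2]<2.5: print(down(p,a[0],z+69-3,f0,2.,step=.5,v=15),f0)
dwell(.3); s=observe(); print(s["time"],s["position"],s["force"],s["opening"])
```

```text
(298.7, array([602.90245134,  -4.53365826, 298.67966883]), np.float64(1.44665637058978)) [0.14955029 0.01291545 0.3696765 ]
(298.2, array([602.90171121,  -4.52469055, 298.50545269]), np.float64(2.8333651757697806)) -1.0769798666657053
29.275 [602.8963145   -4.52270018 298.4841766 ] [-1.07579591  0.09516499  2.87231412] 38.54308332160976
```

Contact came at 298.5 mm, as expected, so the sample cup is on the spacer floor. Now I'll press with force feedback to about 19 N.

Run:
```python
from h import *
p=np.array([602.85,-4.50]); z=298.2; L=[]
while z>276:
    n=len(L); z-=.5 if (not L or L[-1][2]<11) else .2
    movel([*p,z],v=12); dwell(.05); F=[]
    for _ in range(3): F.append(observe()["force"][2]); dwell(.02)
    L.append((round(z,2),round(observe()["position"][2],2),round(np.mean(F),2)))
    if L[-1][2]>18: break
print(L[::4],L[-6:]); dwell(.6); s=observe(); print(s["time"],s["position"],s["force"],s["opening"])
```

```text
[(297.7, np.float64(297.99), np.float64(4.45)), (295.7, np.float64(295.92), np.float64(5.8)), (293.7, np.float64(294.17), np.float64(6.92)), (291.7, np.float64(292.39), np.float64(8.32)), (289.7, np.float64(290.63), np.float64(9.04)), (287.7, np.float64(288.85), np.float64(10.25)), (285.7, np.float64(287.07), np.float64(11.34)), (284.6, np.float64(286.09), np.float64(11.8)), (283.8, np.float64(285.42), np.float64(12.26)), (283.0, np.float64(284.68), np.float64(12.85)), (282.2, np.float64(284.41), np.float64(14.73)), (281.4, np.float64(284.37), np.float64(19.11))] [(282.4, np.float64(284.4), np.float64(13.7)), (282.2, np.float64(284.41), np.float64(14.73)), (282.0, np.float64(284.4), np.float64(15.34)), (281.8, np.float64(284.39), np.float64(16.67)), (281.6, np.float64(284.38), np.float64(17.58)), (281.4, np.float64(284.37), np.float64(19.11))]
45.625 [603.17314514  -4.60555042 284.36582814] [-7.33005815 -1.30220985 18.62562738] 38.08833643766577
```

The TCP stalls after 14.1 mm of travel and the force climbs steeply to 18.6 N, so the pot is on the stop. One visual check before handing in.

Run:
```python
from h import *
p=np.array([603,-4.5])
im,d,P=wrist(); a=im
print("sample",rim(P,p,(17,20),145),"spacer",rim(P,p,(25,28),106,tol=4),"pot",rim(P,p,(32,36),69,tol=3))
b,_=camera("side")
cv2.imwrite("pics/fin.png",np.hstack([a[:,60:440],cv2.resize(b[120:220,185:305],(400,384))])[:,:,::-1])
s=observe(); print(s["time"],s["position"],s["force"],s["qd"].max())
```

```text
sample (array([602.70186247,  -3.87075628]), 4773, np.float64(144.87745975982904), np.float64(3.3104845813778145)) spacer (array([602.86226128,  -4.74976398]), 2079, np.float64(105.98966492120391), np.float64(5.735369910565197)) pot (array([603.52170961,  -5.13263083]), 1786, np.float64(69.00738520216309), np.float64(3.0945285362319805))
45.725 [603.18314651  -4.64710482 284.38527592] [-7.34640555 -0.81204477 19.66475208] 0.0014243886238838148
```

View pics/fin.png

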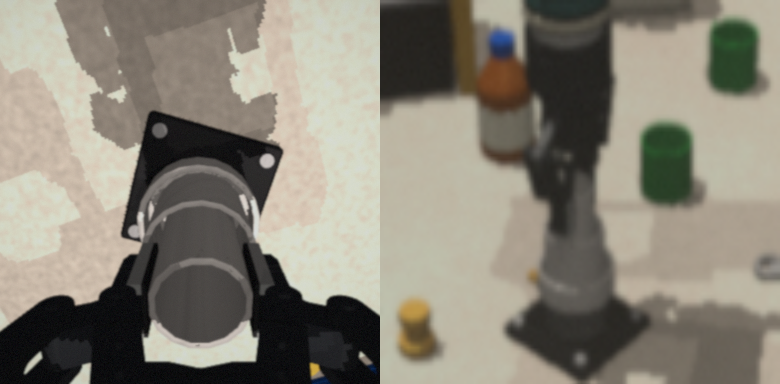

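The picture shows all three rims stacked and upright: sample at (200,305), spacer at (200,220) and pot at (200,180). Measured rim heights are 144.9, 106.0 and 69.0 mm, against 145, 106 and 69 expected at the stop. The push is steady at about 19 N, so I'm handing in.

```bash
python3 -c "
from bench import *
dwell(.5); print(observe()['force'],observe()['time']); hand_in()"
```

```text
[-7.30225645 -0.74922561 20.02426828] 46.225
the job is handed in; nothing more can be done
```

I set the spacer cup in the pot, stood the sample cup inside it, pressed the nest to the hard stop and handed in at 46 s (limit 72 s), still gripping and pressing. No verdict is reported.

**Last checks:**
- **On the stop:** the tool stalled after 14.1 mm of travel, and the force then rose steeply. The push was steady at 19–20 N and the arm was still.
- **Nest:** rim heights were 144.9, 106.0 and 69.0 mm for sample, spacer and pot, against 145, 106 and 69 expected. Centres agreed within about 1.5 mm, and both cups look upright in the last picture.

**What was less clean:**
- **Sideways load:** a force of about 7 N remained in x while pressing. I left it, because nothing was moving.
- **Loose circle fits:** with the gripper in view, the final fits had 3–6 mm scatter, so those centres are less certain than the heights.
- **Bystanders:** I did not measure them again at the end. I saw no sign of contact in the pictures, and every carry went over the bench with a lifted cup.

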